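# Set and hold the drilling jig's stop arm for the loaded blank

### The job

Set the length stop of the drilling jig for the knob blank that sits in the jig's nest: press the green lock button fully down to free the stop arm, then pull the arm out by its black head until its orange pointer stands on the scale line of the same colour as that blank's band. A spring pulls the arm back, so finish while still holding the head there; leave the three blanks and the glue bottle where they are.

Things in the scene. Friction and masses are not known exactly. Their poses are not given: they have to be found in the camera images.
- jig: Fixed plywood drilling jig, 130 x 480 x 12 mm base plate. Origin at bench level under the stop head's post when the arm is fully in; its y axis is the direction in which the arm extends, x points across to the scale's side, z up. The plate reaches from y = -210 to +270 mm. Grey guide housing over x = -23..23, y = -190..-30 mm, its roof at z = 48 mm. It stands elsewhere and turned by up to 0.4 rad either way from start to start.
- stop_arm (a joint): Extension of the telescoping stop arm in m: 0 fully in (the start), 0.14 fully out, growing along the jig's y axis. Locked at 0 (about 3 mm of play) until the lock button is pressed. Once free, a spring pulls it home with 4 N (fully in) to 5.4 N (fully out), and it rubs with about 1 N. The pointer is on the red line at 0.050, the yellow one at 0.085, the blue one at 0.120.
- head_grip (a point): Centre of the stop head's black post, 80 mm above the bench, on the post's axis: a good place to grip it from above (free on all sides at this height). The post stands on the end of the stop arm, 24 mm (jig x) by 22 mm (jig y), from 41 to 105 mm above the bench; below it a steel foot 30 x 24 mm, from 14 to 42 mm. An orange pointer 4 mm wide sticks out of the foot along jig +x, 17 to 20 mm above the bench, as far as x = 45 mm. The head moves only with the arm.
- pointer (a point): Tip of the orange pointer on the stop head, over the scale.
- lock_button (a joint): Travel of the green lock button in m: 0 up (the start, arm locked), 0.008 fully down. It resists with about 3 N, and stays down where it is left; beyond 0.0065 the arm is free.
- button_top (a point): Centre of the top face of the green button (26 mm across), which stands 60.5 mm above the bench when up, on the housing's roof; it is pressed straight down by 8 mm. It lies 100 mm behind the stop head's start, along the jig's -y.
- nest (a point): Centre of the round nest's floor at the far end of the jig (jig y = 235 mm), 16 mm above the bench; the blank standing here is the one to set for. The nest is a ring 54 mm across, 8 mm higher than its floor.
- mark_red (a point): Middle of the red line across the black scale strip (line 34 mm long, 8 mm wide), flat on the jig's plate.
- mark_yellow (a point): Middle of the yellow line across the scale strip, 35 mm beyond the red one.
- mark_blue (a point): Middle of the blue line across the scale strip, 35 mm beyond the yellow one.
- blank_red: Turned wooden knob blank, 40 mm across, 32 mm high, with a red band and red top. Origin under its middle. One of the three blanks stands in the nest, the other two in the rack; which one changes.
- blank_yellow: The same with a yellow band and top.
- blank_blue: The same with a blue band and top.
- rack: Fixed wooden rack, 70 x 160 x 12 mm, to the right of the jig, with two round seats like the nest for the other two blanks. Origin under its middle.
- glue_bottle: White glue bottle, 60 mm across, 150 mm high, standing loose to the left of the jig. Origin under its middle.
Mind the look-alikes: they are no part of the job. Leave any white look-alike of the blank_red alone.

How it is judged:
By the outcome, as a careful person would: the job done as asked, in the order asked, and still so for the second after the job is handed in, while the arm keeps its last pose, push and grip.
It also fails if it takes over 38 s, if anything falls off the work surface, if the arm or the gripper's body presses on something with over 40 N, if the wrist force passes 120 N, or if a joint passes its speed limit or range.

### The arm

A 7-joint arm with a two-finger parallel gripper is mounted at the origin on the work surface. World frame = base frame: x ahead of the robot, y to its left, z up, the work surface at z = 0. Lengths are in m, angles in rad, forces in N, time in s.
With the tool pointing down it reaches from about 0.4 to 0.9 m from the base axis. Payload 5.6 kg.
Tool frame: the origin (TCP) lies midway between the tips of the shut fingers; the grasp point (between the pads) lies 19 mm behind it; z points along the fingers, y is the line along which they close (so a half turn about z gives the same grasp; the last joint's range is limited). The gripper opens to 92 mm and grips with 3 to 60 N. Pads are 20 mm wide; open, the fingers measure 128 mm over their backs; the gripper's body (75 mm by 189 mm) begins 69 mm behind the grasp point.
Start: joints at [1.203, 0.468, -0.012, 1.603, 0.006, 1.071, -0.056], TCP at [0.207, -0.616, 0.215] pointing down, gripper open.
Joint ranges: [-2.53, 2.53], [-0.31, 2.02], [-1.57, 1.55], [0.28, 2.44], [-1.29, 4.43], [0.15, 1.84], [-2.92, 2.92]. Speed limits (rad/s): [2.57, 2.57, 3.14, 3.14, 3.14, 3.14, 3.14].

### API

Orientations are given as a 3x3 rotation matrix whose columns are the frame's x, y, z axes.
In Python, from station import env, effector, solver, viewer, workorder, search_frame, tip_of gives the robot as it stands. Calls block until the motion is done:
- env.reach(position, orientation): joint-space move of the TCP to a pose.
- env.movel(position, frame=None, rate=0.15): straight line of the TCP; frame=None keeps the orientation; rate is the mean speed in m/s.
- env.goto_joints(angles): joint-space move.
- effector.release() and effector.grasp(squeeze=None): open the fingers fully, or close them until they stop; squeeze is the grip in N (None keeps the last).
- env.pause(seconds).
- solver.inverse_kinematics(position, orientation): joint angles nearest the present ones, or None.
- env.sense(): the state.
- viewer.read_camera(name): name is "side" or "top"; returns (picture, depth): 480x640x3 uint8, red, green, blue; 480x640 float32, m along the optical axis (not along the pixel's ray), 0 where there is no reading.
- viewer.camera_info(name): a dict with "intrinsics" (3x3 intrinsics, pixels), "dist_coeffs" ([k1, k2, p1, p2, k3] as OpenCV has them; the pictures are not rectified), "eye" and "rotation" of the camera in the world. Camera axes: x right, y up, looking along -z (the intrinsics and any distortion apply to the point x, -y, -z); pixel columns grow to the right and rows downward; lengths in m; the calibration is good to about 2 mm. A picture is of the moment at which its call begins. camera_info takes no time and is no camera call.
A pose or a line that the arm cannot do raises env.PlanningError and nothing moves.
- workorder.finish_job(): hands the job in; it is judged then, once.
Trained networks look in the newest picture that a camera, given by its name, has taken for a name from the list of things; names that differ only in an ending like _2 or _b are one class to them, and where a whole thing is asked for, a point or a joint stands for the part that bears it (a point fixed in the world has none). Each returns a list of dicts, best first, with "score" (0 to 1); they miss things now and then, are a little off and sometimes report something else, mostly with a low value. They report only what shows in the picture. A call takes as long as a camera call. They do not tell look-alikes from the thing itself.
- search_frame(camera, name): "at" ([x, y, z] in m, in world coordinates, good to about 4 mm: the middle of the surface that is visible of it).
- tip_of(camera, name): "at" ([x, y, z] in m, in world coordinates, good to about 4 mm: a listed point, or the origin of a listed thing).
The state is a dict: "t": time; "joint_positions": joint angles; "joint_velocities": joint speeds; "tau": joint torques, N m; "ee_pos": TCP position; "tcp_rot": TCP orientation; "wrist_force": force on the tool from outside, world axes, zero at the start; "moment": the same for the moment, N m; "gripper_width": finger opening in m; "grasp_force": force on a finger pad.
Only numpy, scipy, OpenCV 4.12 (cv2) and the standard library are available. Lean on these libraries where they do the work, as an engineer would, in place of code of your own. Each camera call takes 0.05 s, during which the arm holds its last target. There are 200 camera calls.

## Working session

There is one attempt and no reset: what is moved stays moved. The work goes in short steps, each a Python script; the robot and the scene stay as the last script left them, time stands still between calls to the robot, and variables do not carry over. Pictures are saved under pics/ and viewed, at most 10 in all, crops included, and the job is handed in when it is done.

```bash
mkdir -p pics
python3 - <<'E'
from station import *
import cv2,numpy as np
for c in ("top","side"):
    p,d=viewer.read_camera(c); cv2.imwrite(f"pics/{c}1.png",p[:,:,::-1]); np.save(f"{c}1.npy",d)
    i=viewer.camera_info(c); print(c,{k:np.round(v,3).tolist() for k,v in i.items() if not isinstance(v,str)})
    for n in ("head_grip","button_top","nest","pointer","mark_red","mark_yellow","mark_blue","blank_red","blank_yellow","blank_blue","glue_bottle"):
        print(n,[(np.round(r["at"],3).tolist(),round(r["score"],2)) for r in tip_of(c,n)][:3])
print(env.sense()["t"])
E
```

```text
top {'intrinsics': [[621.066, 0.0, 313.177], [0.0, 621.066, 236.936], [0.0, 0.0, 1.0]], 'dist_coeffs': [0.07, 0.0, 0.0, 0.0, 0.0], 'eye': [0.461, 0.011, 1.701], 'rotation': [[0.011, 0.999, -0.043], [-1.0, 0.011, 0.004], [0.005, 0.043, 0.999]]}
head_grip [([0.566, -0.099, 0.079], 0.74), ([0.522, -0.383, 0.016], 0.51)]
button_top [([0.529, -0.191, 0.059], 0.64)]
nest [([0.652, 0.118, 0.016], 0.74)]
pointer [([0.607, -0.118, 0.02], 0.52)]
mark_red [([0.628, -0.07, 0.014], 0.72)]
mark_yellow [([0.641, -0.038, 0.017], 0.75), ([0.654, -0.004, 0.017], 0.48)]
mark_blue [([0.656, -0.003, 0.017], 0.75)]
blank_red [([0.624, -0.406, 0.001], 0.65), ([0.517, -0.385, 0.018], 0.56)]
blank_yellow [([0.524, -0.469, 0.013], 0.67)]
blank_blue [([0.654, 0.12, 0.015], 0.56)]
glue_bottle [([0.46, 0.44, -0.0], 0.7)]
side {'intrinsics': [[504.678, 0.0, 310.755], [0.0, 504.678, 237.888], [0.0, 0.0, 1.0]], 'dist_coeffs': [0.001, 0.0, 0.0, 0.0, 0.0], 'eye': [0.106, 0.982, 0.742], 'rotation': [[-0.911, 0.231, -0.343], [-0.413, -0.46, 0.786], [0.024, 0.857, 0.514]]}
head_grip [([0.57, -0.096, 0.079], 0.97)]
button_top [([0.53, -0.194, 0.059], 0.62), ([0.657, 0.12, 0.017], 0.31)]
nest [([0.659, 0.12, 0.016], 0.81)]
pointer [([0.608, -0.116, 0.02], 0.68)]
mark_red [([0.632, -0.068, 0.01], 0.83)]
mark_yellow [([0.644, -0.037, 0.016], 0.86)]
mark_blue [([0.655, -0.001, 0.015], 0.81)]
blank_red [([0.52, -0.381, 0.011], 0.53), ([0.609, -0.113, 0.018], 0.51), ([0.623, -0.404, 0.002], 0.47)]
blank_yellow [([0.533, -0.466, 0.018], 0.53)]
blank_blue [([0.657, 0.122, 0.015], 0.72), ([0.654, 0.118, 0.017], 0.59)]
glue_bottle [([0.463, 0.442, 0.001], 0.79), ([0.658, 0.121, 0.018], 0.65)]
1.2
```

View pics/top1.png

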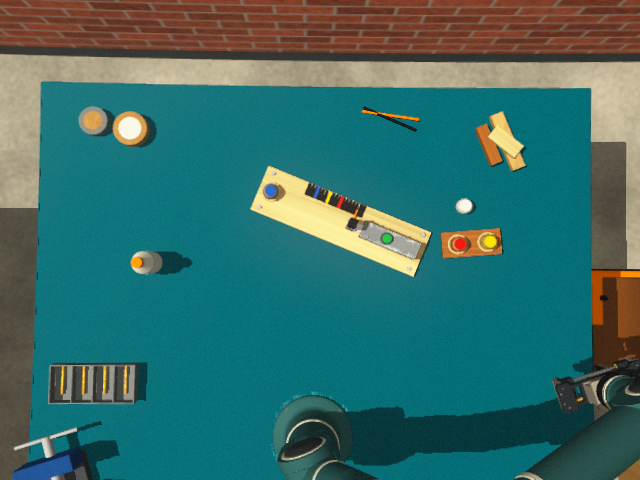

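```bash
cat > h.py <<'E'
from station import *
import cv2,numpy as np
def px(c,P):
    i=viewer.camera_info(c); R=np.array(i["rotation"]); q=(np.atleast_2d(P)-i["eye"])@R*[1,-1,-1]
    return cv2.projectPoints(q,np.zeros(3),np.zeros(3),np.array(i["intrinsics"]),np.array(i["dist_coeffs"]))[0][:,0]
# known jig-local points vs averaged world measurements -> fit
L=np.array([[0,0],[0,-.1],[0,.235]]); W=np.array([[.568,-.0975],[.5295,-.1925],[.6555,.119]])
l=L-L.mean(0); w=W-W.mean(0)
th=np.arctan2((l[:,0]*w[:,1]-l[:,1]*w[:,0]).sum(),(l*w).sum())
Rj=np.array([[np.cos(th),-np.sin(th)],[np.sin(th),np.cos(th)]]); O=W.mean(0)-Rj@L.mean(0)
def jig(x,y,z): return np.r_[O+Rj@[x,y],z]
E
python3 - <<'E'
from h import *
print(th,O,(W-O)@Rj)
print("marks",(np.array([[.63,-.069],[.6425,-.0375],[.6555,-.002],[.6075,-.117]])-O)@Rj)
print("nest px",px("top",jig(0,.235,.048)),px("side",jig(0,.235,.048)), px("top",jig(0,0,.105)))
p=cv2.imread("pics/side1.png"); u,v=px("side",jig(0,.235,.048))[0].astype(int)
a=p[max(v-60,0):v+60,max(u-80,0):u+80]; cv2.imwrite("pics/nest.png",cv2.resize(a,None,fx=4,fy=4))
E
```

```text
-0.3843233917916071 [ 0.56746139 -0.09871735] [[ 4.28901690e-05  1.33049189e-03]
 [-3.00871335e-05 -1.01174360e-01]
 [-1.28030355e-05  2.34843868e-01]]
marks [[ 0.04683457  0.05099727]
 [ 0.04661237  0.08488606]
 [ 0.04535397  0.12267054]
 [ 0.04397263 -0.00193722]]
nest px [[270.28883539 190.24590077]] [[244.52501914 267.4044739 ]] [[353.03651801 222.69924217]]
```

View pics/nest.png

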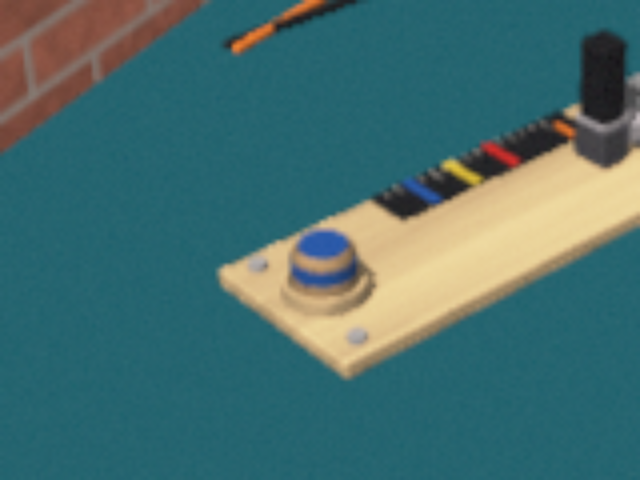

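Top view: the nest blank at (271,191) is blue. Red (458,243) and yellow (489,241) are in the rack, and the white look-alike is at (464,206). The crop confirms a blue band and top in the nest ring, with the scale lines in the order red, yellow, blue, so the target extension is 0.120. I'll press the button first.

```bash
cat >> h.py <<'E'
yj=np.r_[Rj@[0,1],0]
def ori(s): y=s*yj; z=np.array([0,0,-1.]); return np.c_[np.cross(y,z),y,z]
E
python3 - <<'E'
from h import *
b=jig(0,-.1,.10)
best=None
for s in (1,-1):
    q=[solver.inverse_kinematics(p,ori(s)) for p in (b,jig(0,0,.12),jig(0,.12,.06))]
    print(s,[None if k is None else np.round(k,2).tolist() for k in q])
    if q[0] is not None and (best is None or abs(q[0][6])<best[0]): best=(abs(q[0][6]),s)
s=best[1]; print("s",s)
effector.grasp(20)
env.reach(b,ori(s))
env.movel(jig(0,-.1,.066),rate=.1)
env.pause(.2); f0=env.sense()["wrist_force"][2]; print("f0",f0)
for z in np.arange(.062,.0485,-.001):
    env.movel(jig(0,-.1,z),rate=.03); e=env.sense(); f=e["wrist_force"][2]-f0
    print(round(z,4),round(e["ee_pos"][2],4),round(f,2))
    if f>12: break
print(e["t"],e["gripper_width"])
E
```

```text
1 [[0.76, 0.56, -0.61, 1.88, 0.42, 0.84, 1.12], [0.62, 0.57, -0.67, 1.83, 0.44, 0.9, 0.93], [0.5, 0.77, -0.81, 1.76, 0.69, 0.92, 0.58]]
-1 [[0.35, 0.47, -0.08, 1.9, 0.05, 0.77, -1.71], [0.25, 0.47, -0.17, 1.86, 0.1, 0.83, -1.93], [0.09, 0.61, -0.22, 1.79, 0.18, 0.76, -2.18]]
s 1
f0 0.1600884940618299
0.062 0.0619 -0.45
0.061 0.061 0.43
0.06 0.0601 2.14
0.059 0.059 2.04
0.058 0.0579 1.68
0.057 0.0569 0.04
0.056 0.0559 0.54
0.055 0.0549 1.69
0.054 0.0539 1.28
0.053 0.053 2.05
0.052 0.0528 8.68
0.051 0.0527 16.48
8.2417 0.0005363738219014641
```

Run:
```python
from h import *
env.movel(jig(0,-.1,.15),rate=.2)
effector.release()
env.reach(jig(0,0,.15),ori(1))
env.movel(jig(0,0,.063),rate=.12)
effector.grasp(40)
e=env.sense(); print(e["t"],e["gripper_width"],e["grasp_force"],e["wrist_force"],e["ee_pos"])
for y in (.02,.06,.105):
    env.movel(jig(0,y,.063),rate=.1); e=env.sense(); print(y,e["t"],e["gripper_width"],np.array(e["wrist_force"])@yj)
for c in ("top","side"):
    p,d=viewer.read_camera(c)
    u,v=px(c,jig(.045,.1,.018))[0].astype(int); n=50
    cv2.imwrite(f"pics/{c}2.png",cv2.resize(p[v-n:v+n,u-n:u+n,::-1],None,fx=6,fy=6,interpolation=2))
    for k in ("pointer","mark_blue","mark_red","head_grip"):
        r=tip_of(c,k)[:1]; print(c,k,[(((np.array(q["at"][:2])-O)@Rj).round(4),q["at"][2],q["score"]) for q in r])
```

```text
12.675 0.02171026943115245 39.99874413013458 [ 2.00984403  2.40362883 -0.57319984] [ 0.56768101 -0.09813058  0.06297474]
0.02 13.025 0.021506387390787703 -3.0914116624775847
0.06 13.575 0.022044579718303845 -3.500099239978227
0.105 14.175 0.02178856694302837 -4.302437837606448
top pointer []
top mark_blue []
top mark_red [(array([0.0462, 0.0498]), 0.0143, 0.59)]
top head_grip []
side pointer [(array([0.0434, 0.1055]), 0.0168, 0.96)]
side mark_blue [(array([0.045 , 0.1201]), 0.0143, 0.76)]
side mark_red [(array([0.0479, 0.0527]), 0.0127, 0.86)]
side head_grip [(array([1.000e-04, 1.057e-01]), 0.0789, 0.92)]
```

```bash
python3 -c "
import cv2;cv2.imwrite('pics/both2.png',cv2.hconcat([cv2.resize(cv2.imread('pics/'+c+'2.png'),(400,400)) for c in ('top','side')]))"
```

```text
(no output)
```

View pics/both2.png

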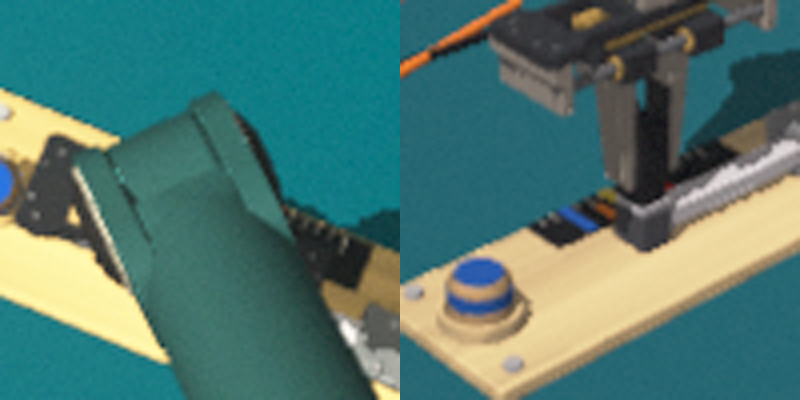

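The left crop (top camera) shows the arm hiding the scale. The right crop (side camera) shows the head gripped, the orange pointer at about (603,207) and the blue line ahead of it at (578,216). I'll move to 0.120 and check the pointer against the line.

Run:
```python
from h import *
env.movel(jig(0,.12,.063),rate=.05); env.pause(.2); e=env.sense(); print(e["t"],(np.array(e["ee_pos"][:2])-O)@Rj,np.array(e["wrist_force"])@yj,e["gripper_width"])
p,d=viewer.read_camera("side")
for k in ("pointer","mark_yellow","mark_blue"):
    for q in tip_of("side",k)[:1]: print(k,((np.array(q["at"][:2])-O)@Rj).round(4),q["score"])
u,v=px("side",jig(.045,.12,.016))[0]; print(u,v)
u,v=int(u),int(v)
cv2.imwrite("pics/s3.png",cv2.resize(p[v-25:v+25,u-32:u+32,::-1],None,fx=12,fy=12,interpolation=cv2.INTER_NEAREST))
# colour edges: world y(jig) of blue & orange pixels, deprojected on known planes
i=viewer.camera_info("side"); R=np.array(i["rotation"]);eye=np.array(i["eye"])
hsv=cv2.cvtColor(p,cv2.COLOR_RGB2HSV); 
for n,lo,hi,z in (("blue",(105,120,60),(125,255,255),.0135),("orange",(8,150,120),(18,255,255),.020)):
    m=cv2.inRange(hsv,lo,hi); vv,uu=np.nonzero(m)
    c=cv2.undistortPoints(np.c_[uu,vv].astype(float)[:,None],np.array(i["intrinsics"]),np.array(i["dist_coeffs"]))[:,0]
    ray=(np.c_[c,np.ones(len(c))]*[1,-1,-1])@R.T; P=eye+ray*((z-eye[2])/ray[:,2:]); J=(P[:,:2]-O)@Rj
    ok=(J[:,0]>.018)&(J[:,0]<.072)&(J[:,1]>.095)&(J[:,1]<.14); J=J[ok]
    print(n,len(J)); 
    for x in np.arange(.018,.072,.006):
        k=J[(J[:,0]>=x)&(J[:,0]<x+.006),1]
        if len(k): print("  x",round(x,3),len(k),k.min().round(4),k.mean().round(4),k.max().round(4))
```

```text
15.325 [-0.00034399  0.11880493] -3.787187498228454 0.02180390613548326
pointer [0.0443 0.1239] 0.91
mark_yellow [0.0446 0.0831] 0.78
mark_blue [0.0455 0.1216] 0.52
269.55967984886786 253.92592356401414
blue 15
  x 0.03 2 0.1223 0.1233 0.1243
  x 0.036 2 0.1212 0.1222 0.1231
  x 0.042 2 0.122 0.123 0.124
  x 0.048 3 0.1209 0.1229 0.1249
  x 0.054 5 0.1166 0.1199 0.1237
  x 0.06 1 0.1186 0.1186 0.1186
orange 3
  x 0.03 2 0.1193 0.1199 0.1205
  x 0.036 1 0.1213 0.1213 0.1213
```

View pics/s3.png

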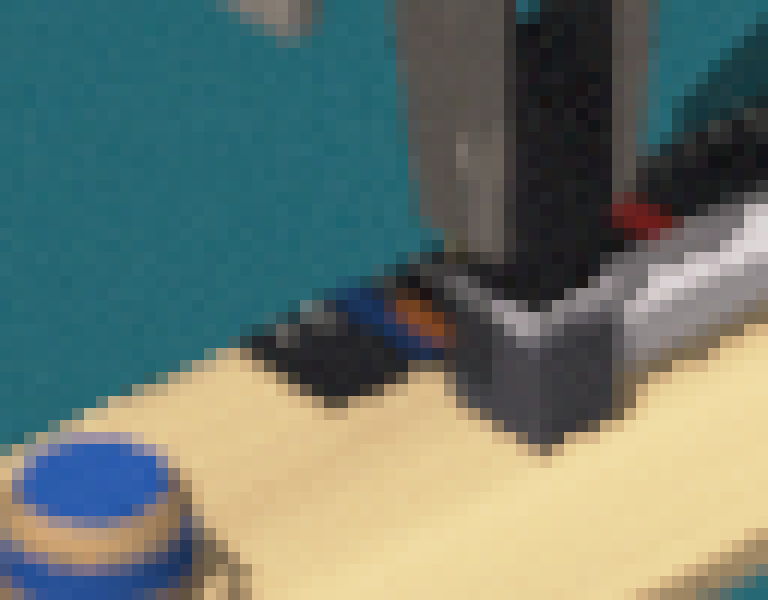

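The crop shows the orange pointer (about (420,315)) on the blue line (350–440, 300–350). Kinematics give an extension of about 0.118, so I'll nudge it 1.5 mm to centre it, then check the hold and that nothing else has moved.

Run:
```python
from h import *
env.movel(jig(0,.1215,.063),rate=.02); env.pause(.6); e=env.sense(); print(e["t"],(np.array(e["ee_pos"][:2])-O)@Rj-[0,.0006],np.array(e["wrist_force"])@yj,e["gripper_width"],e["grasp_force"])
p,d=viewer.read_camera("side")
for k in ("pointer","mark_blue","blank_blue","glue_bottle"):
    for q in tip_of("side",k)[:1]: print(k,np.round(q["at"],3),((np.array(q["at"][:2])-O)@Rj).round(4),q["score"])
u,v=px("side",jig(.045,.12,.016))[0].astype(int)
cv2.imwrite("pics/s4.png",cv2.resize(p[v-25:v+25,u-32:u+32,::-1],None,fx=12,fy=12,interpolation=cv2.INTER_NEAREST))
```

```text
16.375 [-0.00034589  0.11929641] -5.743357745571002 0.02175792599710115 40.009018778800964
pointer [ 0.652 -0.     0.018] [0.0415 0.1231] 0.7
mark_blue [ 0.656 -0.003  0.012] [0.0459 0.1218] 0.64
blank_blue [0.653 0.118 0.018] [-0.0018  0.2328] 0.67
glue_bottle [0.464 0.441 0.   ] [-0.2987  0.4613] 0.77
```

View pics/s4.png

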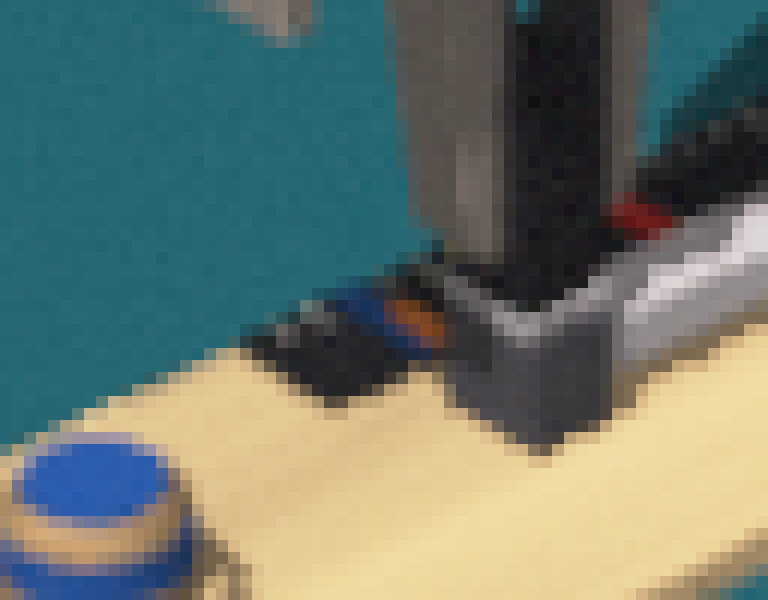

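The pointer (about (420,320)) sits on the blue line, at roughly 0.119–0.120. The hold is steady at 40 N, so I'm handing in.

```bash
python3 -c "
from station import workorder; print(workorder.finish_job())"
```

```text
the job is handed in; nothing more can be done
None
```

The job is handed in: I pressed the lock button fully down and pulled the stop arm out to the blue line, matching the blue blank in the nest, where the gripper still holds the head at about 0.119–0.120 m.

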